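# Turn over the ink-stick drying tray

## Robot

A 6-joint arm with a two-finger parallel gripper is mounted at the origin on the work surface. World frame = base frame: x ahead of the robot, y to its left, z up, the work surface at z = 0. Lengths are in mm, angles in rad, forces in N, time in s.
With the tool pointing down it reaches from about 350 to 975 mm from the base axis. Payload 17.4 kg.
Tool frame: the origin (TCP) lies between the finger pads; the fingertips stand 11 mm ahead of it and the grasp point (between the pads) lies 8 mm behind it (ctrl.nose_length is the distance from the TCP to the fingertips, in mm); z points along the fingers, y is the line along which they close (so a half turn about z gives the same grasp; the last joint's range is limited). The gripper opens to 85 mm and grips with 20 to 120 N. Pads are 22 mm wide; open, the fingers measure 114 mm over their backs; the gripper's body (76 mm by 85 mm) begins 54 mm behind the grasp point. The pads swing forward as they close: fully open they stand 13 mm farther back than shut.
Start: joints at [1.152, 0.116, 1.442, -0, 1.584, -0.038], TCP at [250.881, 626.651, 242.303] pointing down, gripper open.
Joint ranges: [-2.83, 2.83], [-0.83, 2.19], [0.07, 2.5], [-1.14, 4.28], [0.01, 3], [-2.97, 2.97]. Speed limits (rad/s): [1.89, 1.89, 2.22, 3.14, 3.14, 3.14].

## Interface

Orientations are given as a rotation vector (axis times angle).
In Python, from bench import ctrl gives the robot as it stands.
- The arm moves only by the tool carry_out, never from a script. Its argument "steps" is a list of rows, each a list of 3 entries, a list of its own where there are three numbers: the finger opening in cm, from 0 to 8.54, then the shift along the world's x, y, z in cm, then the turn about the world's z in rad. A call has 1 to 8 rows; each row shifts and turns the commanded pose from where the row before left it; what a row does not reach is not made up. A row lasts 1/12 s, in which the tool goes at most 41.7 mm and 7.16 degrees, less where a joint would pass 70% of its speed; a pose out of reach is approached as far as the arm can. A call with a gripper value outside its range is refused whole. The fingers move at their own pace and stop on an object; the grip force is fixed at half the most. Time passes only in rows, so rows that do not move let the fingers close. It gives the time, the measured TCP pose, the force, the opening and the grip force at its end, in the units of the state.
- ctrl.observe(): the state, without advancing time (a new reading comes with each control period).
- ctrl.snapshot(name): name is "side" or "top"; returns a dict with "pixels" (480x640x3 uint8, blue, green, red), "fx", "fy", "cx", "cy" (pixels), "rvec" (rotation vector, rad) and "tvec" (3), from world to camera coordinates, as OpenCV has them. Camera axes: x right, y down, z forward; pixel columns grow to the right and rows downward; lengths in mm; the calibration is good to about 2 mm. A picture is of the moment at which its call begins. There is no depth.
- ctrl.hand_in(): hands the job in; it is judged then, once.
The state is a dict: "t": time; "qpos": joint angles; "joint_velocities": joint speeds; "joint_torque": joint torques, N m; "ee_pos": TCP position; "ee_rot": TCP orientation; "contact_force": force on the tool from outside, world axes, zero at the start; "wrist_torque": the same for the moment, N m; "grip_width": finger opening in mm; "grip_force": force on a finger pad.
Only numpy, scipy, OpenCV 4.12 (cv2) and the standard library are available. Lean on these libraries where they do the work, as an engineer would, in place of code of your own. Each camera call takes 0.05 s, during which the arm holds its last target. There are 200 camera calls.

## Task

Turn over the drying tray: draw it out from under the rack's slatted deck, pack the dried grey ink sticks that lie on it into the paper-lined box, and lay every fresh black stick from the board across the tray's two narrow laths, square to them, centred so that both ends overhang, and not touching one another. Then slide the tray fully home under the deck with the sticks still lying on the laths. Leave the mould, the burner and the brush pot where they are.

Things in the scene. Friction and masses are not known exactly. Their poses are not given: they have to be found in the camera images.
- rack: Low wooden drying rack, fixed, 192 (x) x 340 (y) mm; origin on the bench; +y is the way the tray slides in. Slatted deck on corner posts, underside 85 mm and top 97 mm above the bench, over y -150 to +190 mm and x -96 to +96 mm; two spare laths lie fixed on its inner end (y above 10 mm, up to 127 mm high). Before the y = -150 mm edge stands only the tray
- tray (a joint): How far the drying tray is drawn out (m): 0 = fully home against its stop (its pull tab then still projects 60 mm from under the deck), 0.26 = fully out against the other stop. It slides along the rack's -y with about 2 N of friction and stays where it is left. Starts at 0 to 0.03
- tray_mid (a point): Point on the tray midway between its two laths, level with their tops (51 mm above the bench); axes as the rack's: y along the laths (inwards), x across. Laths 10 mm wide, 30 mm high, centred at x = -42 and +42 mm, from y = -147 to +218 mm; tray floor 30 mm below. With the tray fully out, y = -120 to +120 mm is clear of the deck (edge then at y = +153 mm)
- tray_pull (a point): Centre of the top edge of the tray's upright wooden pull tab (70 mm wide along x, 14 mm thick along y, top 95 mm above the bench, free 44 mm above the lath tops), at the tray's outer end, 167 mm from tray_mid along -y; axes as the rack's. Pinch it across its thickness from above to draw or push the tray
- board: Plywood demoulding board on the bench, fixed, 260 (x) x 138 (y) x 12 mm; origin at the centre of its underside. The fresh sticks lie on it side by side about 58 mm apart, roughly along its y axis
- box_in (a point): Centre of the inner floor (6 mm above the bench) of the shallow open wooden box lined with white paper, fixed, inside 188 (x) x 146 (y) mm, walls 24 mm high above the floor and 6 mm thick; the dried sticks go in here, side by side or on one another
- fresh0: Fresh ink stick, black, bar of pressed ink, 120 (x) x 22 (y) x 16 (z) mm, about 60 g; origin at its centre, x along its length, z through its thickness. Three or all of the four are present
- fresh1: Fresh ink stick, black, bar of pressed ink, 120 (x) x 22 (y) x 16 (z) mm, about 60 g; origin at its centre, x along its length, z through its thickness. Three or all of the four are present
- fresh2: Fresh ink stick, black, bar of pressed ink, 120 (x) x 22 (y) x 16 (z) mm, about 60 g; origin at its centre, x along its length, z through its thickness. Three or all of the four are present
- fresh3: Fresh ink stick, black, bar of pressed ink, 120 (x) x 22 (y) x 16 (z) mm, about 60 g; origin at its centre, x along its length, z through its thickness. Three or all of the four are present
- dry0: Dried ink stick, dull grey, bar of pressed ink, 120 (x) x 22 (y) x 16 (z) mm, about 60 g; origin at its centre, x along its length, z through its thickness. One or both are present, at the start lying across the laths of the tray
- dry1: Dried ink stick, dull grey, bar of pressed ink, 120 (x) x 22 (y) x 16 (z) mm, about 60 g; origin at its centre, x along its length, z through its thickness. One or both are present, at the start lying across the laths of the tray
- mould: Bystander: closed wooden stick mould with two steel straps, 70 x 180 x 40 mm, loose; origin under its centre
- burner: Bystander: brass burner bowl on a foot, 72 mm across, 80 mm high, loose; origin under its centre
- brushpot: Bystander: olive bamboo pot with two brush handles, 66 mm across, 190 mm high, loose; origin under its centre
Mind the look-alikes: they are no part of the job. Leave any blue or purple look-alike of the dry0 alone. Leave any pink look-alike of the fresh3 alone.

How it is judged:
By the outcome, as a careful person would: the job done as asked, in the order asked, and still so for the second after the job is handed in, with the robot touching nothing.
Of fresh0, fresh1, fresh2, fresh3 only 3 to 4 are there at a start; the rules pass over those that are not, and their reading is None.
Of dry0, dry1 only 1 to 2 are there at a start; the rules pass over those that are not, and their reading is None.
At some moment in a run one of fresh0, fresh1, fresh2, fresh3, dry0, dry1 may be knocked a few centimetres aside while the robot is not near it.
Once in a run the grip may slacken for a moment while it holds something.
It also fails if it takes over 208 s, if anything falls off the work surface, if the arm or the gripper's body presses on something with over 40 N, if the wrist force passes 120 N, or if a joint passes its speed limit or range.

## Working session

There is one attempt and no reset: what is moved stays moved. The work goes in short steps, Python scripts to look and compute and a tool call to move; the robot and the scene stay as the last step left them, time stands still between calls to the robot, and variables do not carry over. Pictures are saved under pics/ and viewed, at most 14 in all, crops included, and the job is handed in when it is done.

Besides the shell and the picture viewer there is one more tool, called after "Request:" as name([rows], argument=value, ...), one row to a line, values as JSON. carry_out: Moves the arm, as the interface text tells. Its arguments: {"type":"object","properties":{"steps":{"type":"array"}},"required":["steps"]}

```bash
mkdir -p pics; ls; cat > h.py <<'E'
import numpy as np, cv2
from bench import ctrl
def snap(n,f=None):
    s=ctrl.snapshot(n)
    if f: cv2.imwrite(f'pics/{f}.png',np.asarray(s['pixels']))
    return s
def cam(s):
    R=cv2.Rodrigues(np.array(s['rvec'],float))[0]; t=np.array(s['tvec'],float).ravel()
    return R,t
def ray(s,u,v,z):
    R,t=cam(s); d=R.T@np.array([(u-s['cx'])/s['fx'],(v-s['cy'])/s['fy'],1]); c=-R.T@t
    return c+d*(z-c[2])/d[2]
def proj(s,p):
    R,t=cam(s); q=R@np.array(p,float)+t
    return np.array([s['fx']*q[0]/q[2]+s['cx'],s['fy']*q[1]/q[2]+s['cy']])
E
python3 - <<'E'
from h import *
for n in('top','side'):
    s=snap(n,n+'0'); R,t=cam(s); print(n,s['fx'],s['cx'],s['cy'],-R.T@t,R.round(2).tolist())
print(ctrl.observe())
E
```

```text
pics
top 496.32929747408446 315.9328729872519 236.63822110949536 [ 367.76600462   90.89125361 1193.21972803] [[-0.01, -1.0, 0.02], [-0.98, 0.0, -0.17], [0.17, -0.02, -0.98]]
side 533.6885164420279 314.9272077447545 249.10560045085708 [ -16.72441393 -788.42260463  955.61497399] [[0.85, -0.53, 0.02], [-0.33, -0.56, -0.76], [0.42, 0.63, -0.65]]
{'t': 0.1, 'qpos': array([ 1.15222205e+00,  1.16416056e-01,  1.44219400e+00,  3.53958278e-06,
        1.58398680e+00, -3.77958130e-02]), 'joint_velocities': array([-0.00039306, -0.00104402,  0.00053913, -0.00010266,  0.00122147,
       -0.0015347 ]), 'joint_torque': array([ 8.11467926e-04, -7.33665204e+01, -6.33789968e+01,  1.52534130e-05,
        5.18160436e-03, -3.93394066e-05]), 'ee_pos': array([250.80038097, 626.5086821 , 241.65356906]), 'ee_rot': array([-5.94474701e-01, -3.08459932e+00,  1.53514329e-03]), 'contact_force': array([ 0.25036265, -0.24988699, -0.29467221]), 'wrist_torque': array([ 0.00833054,  0.00818703, -0.02727587]), 'grip_force': 0.0, 'grip_width': 85.38054279388027}
```

View pics/top0.png

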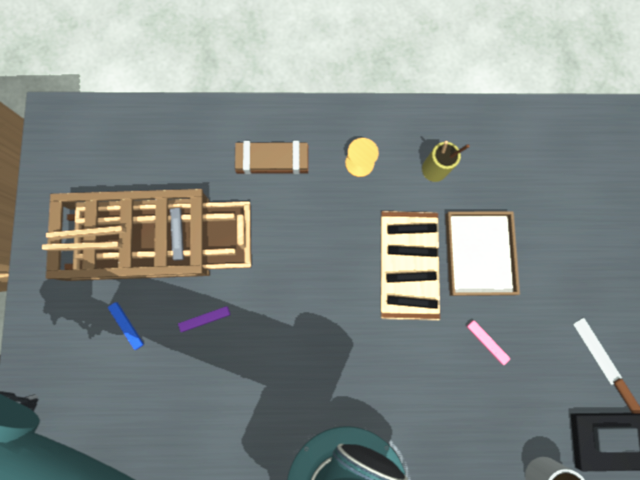

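View pics/side0.png

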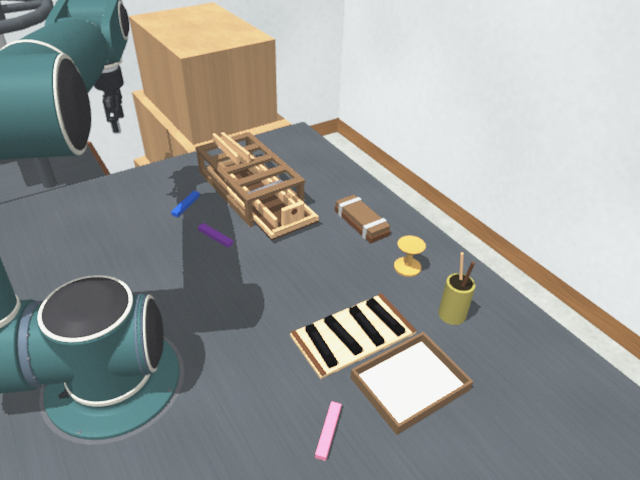

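Top view: rack at (50–205, 190–280), with tray pull tab at about (240,232) and a grey stick at (177,233). Four black sticks on the board at (412, 228/250/276/301) and the box at (483,252). The look-alikes are blue (125,326), purple (204,319) and pink (488,342). I'll enlarge the rack and board.

```bash
python3 - <<'E'
import cv2,numpy as np
a=cv2.imread('pics/top0.png')
A=cv2.resize(a[180:290,35:265],None,fx=3.4,fy=3.4,interpolation=cv2.INTER_CUBIC)[:,:780]
cv2.imwrite('pics/rack0.png',A)
B=cv2.resize(a[200:330,370:530],None,fx=4.5,fy=4.5,interpolation=cv2.INTER_CUBIC)
cv2.imwrite('pics/board0.png',B)
E
```

```text
(no output)
```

View pics/rack0.png

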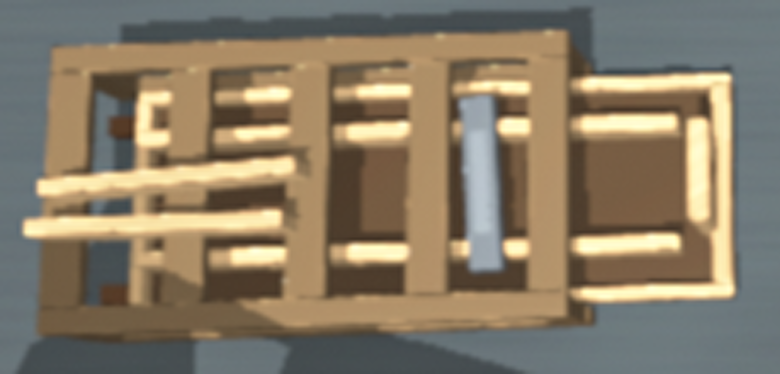

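View pics/board0.png

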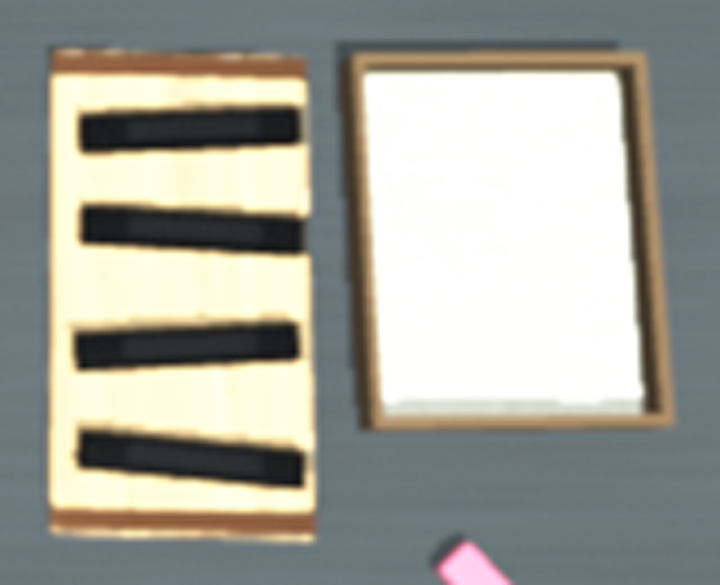

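Rack crop: one grey stick on the laths at crop (482,183), and the pull tab top at (700,172). Board crop: four black sticks, and the box is clear. Only this grey stick lies on the tray, so it is the dry one; blue, purple and pink lie loose on the bench.

```bash
python3 - <<'E'
from h import *
s=snap('top')
def r(x,y,z): return ray(s,35+x/3.4,180+y/3.4,z)[:2]
def b(x,y,z): return ray(s,370+x/4.5,200+y/4.5,z)[:2]
print('deck',[r(*p,97).round(1).tolist() for p in((568,30),(568,318),(52,45),(38,333))])
print('tab',[r(*p,95).round(1).tolist() for p in((687,118),(710,118),(713,226),(690,224))])
print('dry',[r(*p,67).round(1).tolist() for p in((458,97),(494,95),(503,270),(468,272))])
print('lathends',[r(*p,51).round(1).tolist() for p in((679,123),(681,242))])
L=cv2.cvtColor(s['pixels'],cv2.COLOR_BGR2HSV)
m=((s['pixels'].max(2)<75)).astype(np.uint8); k=np.zeros_like(m);k[205:322,383:439]=1;m*=k
n,l,st,c=cv2.connectedComponentsWithStats(m)
for i in range(1,n):
    if st[i,4]<100: continue
    ys,xs=np.where(l==i); W=np.array([ray(s,u,v,26)[:2] for u,v in zip(xs,ys)],np.float32)
    (cc,wh,a)=cv2.minAreaRect(W); p=np.linalg.svd(W-W.mean(0),full_matrices=False)[2][0]
    print('fresh',W.mean(0).round(1),cc,wh,'angle',np.arctan2(p[1],p[0]).round(3),'mod pi',st[i,4])
print('board',[b(*p,12).round(1).tolist() for p in((50,48),(305,58),(315,540),(50,535))])
print('box',[b(*p,30).round(1).tolist() for p in((345,53),(648,53),(675,428),(365,430))])
print(ctrl.observe()['qpos'])
E
```

```text
deck [[670.5, 324.2], [477.8, 317.7], [660.2, 663.8], [469.4, 656.4]]
tab [[610.8, 243.9], [610.8, 228.7], [538.2, 225.4], [539.6, 240.4]]
dry [[631.8, 403.4], [633.1, 379.1], [513.1, 368.2], [511.9, 391.4]]
lathends [[617.0, 255.5], [534.1, 252.3]]
fresh [ 592.1 -166.1] (592.099365234375, -166.1819305419922) (18.50916290283203, 116.14740753173828) angle 1.605 mod pi 362
fresh [ 537.8 -165.1] (537.8568115234375, -164.63449096679688) (114.901123046875, 18.44719886779785) angle -1.631 mod pi 371
fresh [ 476.2 -159.9] (476.1848449707031, -159.85922241210938) (17.541616439819336, 115.06781768798828) angle 1.615 mod pi 365
fresh [ 417.3 -159.6] (417.30224609375, -159.6465301513672) (114.06641387939453, 17.764179229736328) angle -1.674 mod pi 376
board [[638.9, -95.5], [633.2, -234.6], [374.4, -227.4], [377.7, -88.1]]
box [[631.9, -251.4], [631.7, -415.5], [430.9, -414.6], [430.7, -251.5]]
[ 1.15219010e+00  1.16359899e-01  1.44210390e+00 -4.24811237e-07
  1.58399499e+00 -3.78144008e-02]
```

Request:
carry_out([
  [6,[2.5,-3,0],0.1],
  [6,[2.5,-3,0],0.1],
  [6,[2.5,-3,0],0.1],
  [6,[2.5,-3,0],0.11],
  [6,[2.5,-3,0],0],
  [6,[2.5,-3,0],0],
  [6,[2.5,-3,0],0],
  [6,[2.5,-3,0],0],
])

```text
t: 0.82
ee_pos: [451.7, 385.0, 242.2]
ee_rot: [0.046, -3.141, 0.0]
contact_force: [0.1, 0.5, 0.7]
grip_width: 59.8
grip_force: 0.0
```

Request:
carry_out([
  [6,[2.5,-3,0],0],
  [6,[2.5,-3,0],0],
  [6,[2.5,-3,0],0],
  [6,[2.5,-3,0],0],
  [6,[2.4,-3.2,0],0],
  [6,[0,0,0],0],
  [6,[0,0,0],0],
])

```text
t: 1.4
ee_pos: [575.7, 233.0, 241.8]
ee_rot: [0.041, -3.14, 0.0]
contact_force: [-0.0, 0.0, 0.6]
grip_width: 60.0
grip_force: 0.0
```

```bash
cat >> h.py <<'E'
def st():
    o=ctrl.observe(); R=cv2.Rodrigues(np.array(o['ee_rot']))[0]
    print('t',round(o['t'],2),'p',o['ee_pos'].round(1),'close ang',round(float(np.arctan2(R[1,1],R[0,1])),3),'F',o['contact_force'].round(1),'w',round(o['grip_width'],1),'g',round(o['grip_force'],1),'q6',o['qpos'][5].round(2))
E
python3 -c "
from h import *
st()"
```

```text
t 1.4 p [575.7 233.  241.8] close ang 1.597 F [-0.   0.   0.6] w 60.0 g 0.0 q6 -1.25
```

Request:
carry_out([
  [6,[0,0.1,-4],0],
  [6,[0,0,-4],0],
  [6,[0,0,-4],0],
  [6,[0,0,-3],0],
  [6,[0,0,-1.7],0],
  [6,[0,0,0],0],
])

```text
t: 1.9
ee_pos: [572.3, 236.0, 70.7]
ee_rot: [0.048, -3.135, 0.003]
contact_force: [-0.1, -0.3, -0.7]
grip_width: 59.9
grip_force: 0.0
```

Request:
carry_out([
  [0.8,[0,0,0],0],
  [0.8,[0,0,0],0],
  [0.8,[0,0,0],0],
  [0.8,[0,0,0],0],
  [0.8,[0,0,0],0],
  [0.8,[0,0,0],0],
])

```text
t: 2.4
ee_pos: [575.5, 236.2, 77.4]
ee_rot: [-0.046, 3.139, 0.002]
contact_force: [-2.2, 1.8, 7.9]
grip_width: 13.2
grip_force: 58.7
```

Request:
carry_out([
  [0.8,[0.05,-1.5,0],0],
  [0.8,[0.07,-2.2,0],0],
  [0.8,[0.07,-2.2,0],0],
  [0.8,[0.07,-2.2,0],0],
  [0.8,[0.07,-2.2,0],0],
  [0.8,[0.07,-2.2,0],0],
  [0.8,[0.07,-2.2,0],0],
  [0.8,[0.07,-2.2,0],0],
])

```text
t: 3.07
ee_pos: [580.9, 66.1, 77.4]
ee_rot: [-0.046, 3.139, 0.001]
contact_force: [0.7, 2.2, 6.2]
grip_width: 13.1
grip_force: 59.6
```

Request:
carry_out([
  [0.8,[0.07,-2.2,0],0],
  [0.8,[0.06,-2,0],0],
  [0.8,[0.04,-1.2,0],0],
  [0.8,[0.02,-0.6,0],0],
  [0.8,[0,0,0],0],
  [0.8,[0,0,0],0],
])

```text
t: 3.57
ee_pos: [582.8, 5.9, 77.3]
ee_rot: [-0.045, 3.139, -0.001]
contact_force: [-4.1, -2.6, 9.2]
grip_width: 12.9
grip_force: 60.7
```

Request:
carry_out([
  [0.8,[0.01,-0.3,0],0],
  [0.8,[0.01,-0.3,0],0],
  [0.8,[0,-0.2,0],0],
  [0.8,[0,0,0],0],
])

```text
t: 3.9
ee_pos: [582.9, 3.1, 77.3]
ee_rot: [-0.048, 3.139, 0.014]
contact_force: [-5.3, 42.2, 10.1]
grip_width: 12.7
grip_force: 61.5
```

Request:
carry_out([
  [0.8,[0,0.7,0],0],
  [4.5,[0,0,0],0],
  [4.5,[0,0,0],0],
  [4.5,[0,0,0],0],
  [4.5,[0,0,3],0],
  [4.5,[0,0,4],0],
  [4.5,[0,0,4],0],
  [4.5,[0,0,4],0],
])

```text
t: 4.57
ee_pos: [582.0, 5.2, 227.2]
ee_rot: [0.045, -3.141, 0.0]
contact_force: [0.2, -0.9, 0.1]
grip_width: 44.8
grip_force: 0.0
```

```bash
python3 - <<'E'
from h import *
st()
s=snap('top'); np.save('/dev/null',0)
cv2.imwrite('pics/t1.png',cv2.resize(s['pixels'][180:340,180:460],None,fx=2.8,fy=2.8,interpolation=cv2.INTER_CUBIC))
E
```

```text
t 4.57 p [582.    5.2 227.2] close ang 1.599 F [ 0.2 -0.9  0.1] w 44.8 g 0.0 q6 -1.63Traceback (most recent call last):
  File "<stdin>", line 3, in <module>
    file_ctx = open(file, "wb")
PermissionError: [Errno 13] Permission denied: '/dev/null.npy'
```

```bash
python3 - <<'E'
from h import *
s=snap('top')
cv2.imwrite('pics/t1.png',cv2.resize(s['pixels'][180:340,180:460],None,fx=2.8,fy=2.8,interpolation=cv2.INTER_CUBIC))
E
```

```text
(no output)
```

View pics/t1.png

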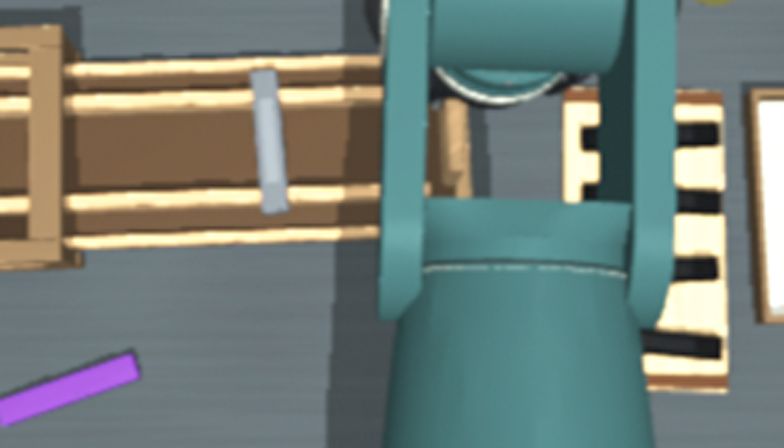

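Tray fully out; the single grey stick lies at crop (268,140), i.e. full-image (276,230).

```bash
python3 - <<'E'
from h import *
s=snap('top')
P=[ray(s,180+x/2.8,180+y/2.8,67)[:2] for x,y in((250,70),(275,69),(288,211),(264,213))]
print(np.round(P,1),np.mean(P,0)); st()
d=np.mean(P[:2],0)-np.mean(P[2:],0); print(np.arctan2(d[1],d[0]), np.hypot(*d))
h=cv2.cvtColor(s['pixels'],cv2.COLOR_BGR2HSV); 
print(h[230,276],h[215,272])
E
```

```text
[[640.  173.6]
 [640.8 152.9]
 [521.8 141.5]
 [520.2 161. ]] [580.70588372 157.25636979]
t 4.72 p [583.5   5.2 229.2] close ang 1.6 F [-0.2 -0.7 -1.2] w 44.9 g 0.0 q6 -1.63
0.10063229571158484 120.02183216127972
[102  22 212] [101  26 186]
```

Request:
carry_out([
  [5,[-0.1,3.8,0],0.07],
  [5,[-0.1,3.8,0],0],
  [5,[-0.1,3.8,0],0],
  [5,[0,3.8,-2],0],
  [5,[0,0,-4],0],
  [5,[0,0,-4],0],
  [5,[0,0,-4],0],
  [5,[0,0,-2.5],0],
])

```text
t: 5.38
ee_pos: [577.2, 156.1, 55.4]
ee_rot: [0.156, -3.133, 0.001]
contact_force: [0.0, -0.2, -1.1]
grip_width: 50.1
grip_force: 0.0
```

Request:
carry_out([
  [5,[0,0,-1.3],0],
  [5,[0,0,0],0],
  [5,[0,0,0],0],
])

```text
t: 5.63
ee_pos: [579.6, 156.3, 48.3]
ee_rot: [0.155, -3.137, 0.0]
contact_force: [-0.6, 0.0, 1.4]
grip_width: 50.0
grip_force: 0.0
```

Request:
carry_out([
  [5,[0,0.1,1.0],0],
  [5,[0,0,0],0],
  [1.6,[0,0,0],0],
  [1.6,[0,0,0],0],
  [1.6,[0,0,0],0],
  [1.6,[0,0,0],0],
  [1.6,[0,0,0],0],
  [1.6,[0,0,0],0],
])

```text
t: 6.3
ee_pos: [579.8, 157.6, 59.2]
ee_rot: [-0.156, 3.136, 0.0]
contact_force: [-1.9, -0.5, 9.6]
grip_width: 20.6
grip_force: 59.0
```

Request:
carry_out([
  [1.6,[0,0,1],0],
  [1.6,[0,0,2],0],
  [1.6,[0,0,3],0],
  [1.6,[0,0,3],0],
  [1.6,[0,0,3],0],
  [1.6,[0,0,0],0],
])

```text
t: 6.8
ee_pos: [581.1, 157.9, 185.2]
ee_rot: [-0.155, 3.13, 0.002]
contact_force: [0.8, 0.5, 0.5]
grip_width: 20.7
grip_force: 59.0
```

Request:
carry_out([
  [1.6,[-0.3,-2.5,0],-0.1],
  [1.6,[-0.4,-3.8,0],0],
  [1.6,[-0.4,-3.8,0],0],
  [1.6,[-0.4,-3.8,0],0],
  [1.6,[-0.4,-3.8,0],0],
  [1.6,[-0.4,-3.8,0],0],
  [1.6,[-0.4,-3.8,0],0],
  [1.6,[-0.4,-3.8,0],0],
])

```text
t: 7.47
ee_pos: [547.7, -135.2, 178.5]
ee_rot: [0.001, 3.141, -0.0]
contact_force: [1.4, -1.0, -0.2]
grip_width: 20.8
grip_force: 59.0
```

Request:
carry_out([
  [1.6,[-0.4,-3.8,0],0],
  [1.6,[-0.4,-3.8,0],0],
  [1.6,[-0.4,-3.8,0],0],
  [1.6,[-0.4,-3.8,-1],0],
  [1.6,[-0.4,-3.8,-2],0],
  [1.6,[0,-1.0,-3],0],
  [1.6,[0,0,0],0],
])

```text
t: 8.05
ee_pos: [526.1, -333.7, 113.1]
ee_rot: [-0.006, -3.136, -0.005]
contact_force: [-0.8, 0.6, -2.3]
grip_width: 20.5
grip_force: 59.0
```

Request:
carry_out([
  [1.6,[0,0,-3],0],
  [1.6,[0,0,-3],0],
  [1.6,[0,0,-2],0],
  [1.6,[0,0,0],0],
  [1.6,[0,0,0],0],
])

```text
t: 8.47
ee_pos: [528.6, -331.5, 39.3]
ee_rot: [-0.0, -3.141, -0.001]
contact_force: [-0.2, 0.1, 1.0]
grip_width: 20.7
grip_force: 59.0
```

Request:
carry_out([
  [1.6,[0,0,-1.2],0],
  [1.6,[0,0,-0.8],0],
  [1.6,[0,0,0],0],
  [1.6,[0,0,0],0],
])

```text
t: 8.8
ee_pos: [528.5, -332.1, 18.7]
ee_rot: [-0.001, -3.141, -0.0]
contact_force: [-0.1, -0.3, -1.4]
grip_width: 20.4
grip_force: 59.0
```

Request:
carry_out([
  [3.5,[0,0,0],0],
  [3.5,[0,0,0],0],
  [3.5,[0,0,0],0],
  [3.5,[0,0,3],0],
  [3.5,[0,0,4],0],
  [3.5,[0,0,4],-0.117],
  [5,[0.6,1.6,0],-0.12],
  [5,[0.6,1.6,0],-0.12],
])

```text
t: 9.47
ee_pos: [541.5, -301.0, 132.2]
ee_rot: [0.569, 3.085, -0.003]
contact_force: [0.2, 0.1, -1.6]
grip_width: 50.2
grip_force: 0.0
```

Request:
carry_out([
  [5,[0.6,1.6,0],-0.118],
  [5,[0.6,1.6,0],-0.118],
  [5,[0.6,1.6,0],-0.118],
  [5,[0.6,1.6,0],-0.118],
  [5,[0.6,1.6,0],-0.118],
  [5,[0.6,1.6,0],-0.118],
  [5,[0.6,1.6,0],-0.118],
  [5,[0.6,1.6,0],-0.118],
])

```text
t: 10.13
ee_pos: [588.8, -171.4, 129.0]
ee_rot: [1.911, 2.493, 0.0]
contact_force: [0.4, -0.3, 0.2]
grip_width: 50.1
grip_force: 0.0
```

Request:
carry_out([
  [5,[0.3,0.6,0],-0.118],
  [5,[0,0,0],-0.118],
  [5,[0,0,0],0],
  [5,[0,0,0],0],
])

```text
t: 10.47
ee_pos: [591.6, -166.2, 128.8]
ee_rot: [2.18, 2.262, 0.0]
contact_force: [-0.2, -0.0, -0.8]
grip_width: 49.7
grip_force: 0.0
```

```bash
python3 - <<'E'
from h import *
st(); s=snap('top'); t=snap('side')
A=cv2.resize(s['pixels'][130:330,180:540],(800,444),interpolation=cv2.INTER_CUBIC)
cv2.imwrite('pics/t2.png',A)
cv2.imwrite('pics/s2.png',t['pixels'])
E
```

```text
t 10.47 p [ 591.6 -166.2  128.8] close ang 0.037 F [-0.2 -0.  -0.8] w 49.7 g 0.0 q6 -0.35
```

View pics/s2.png

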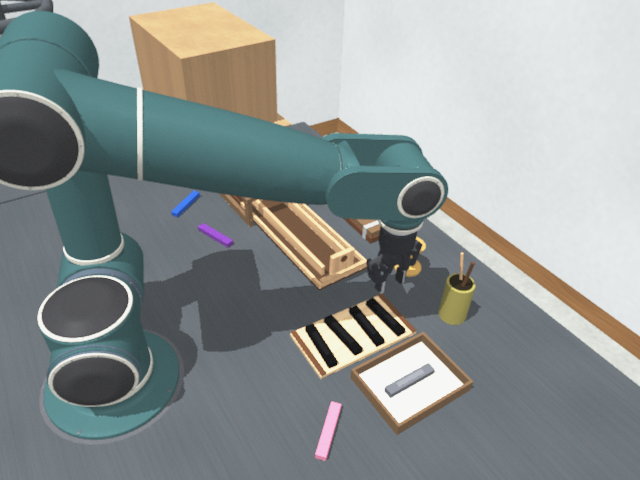

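Dry stick is in the box at side-view (410,380). The tray is out and empty, the four fresh sticks are still in place, and the gripper is above the first.

Request:
carry_out([
  [5,[0,0,-3.5],0],
  [5,[0,0,-3.5],0],
  [5,[0,0,-2],0],
  [5,[0,0,-1.2],0],
  [5,[0,0,0],0],
  [5,[0,0,0],0],
])

```text
t: 11.07
ee_pos: [591.8, -166.5, 27.2]
ee_rot: [2.183, 2.259, 0.0]
contact_force: [0.5, 0.3, 0.8]
grip_width: 49.8
grip_force: 0.0
```

```bash
python3 -c "
from h import *
st()"
```

```text
t 11.07 p [ 591.8 -166.5   27.2] close ang 0.034 F [0.5 0.3 0.8] w 49.8 g 0.0 q6 -0.35
```

Request:
carry_out([
  [5,[0,0,-0.3],0],
  [1.6,[0,0,0],0],
  [1.6,[0,0,0],0],
  [1.6,[0,0,0],0],
  [1.6,[0,0,0],0],
  [1.6,[0,0,0],0],
])

```text
t: 11.57
ee_pos: [592.1, -166.4, 24.9]
ee_rot: [2.183, 2.257, 0.001]
contact_force: [-1.5, 0.3, 6.4]
grip_width: 20.0
grip_force: 59.6
```

Request:
carry_out([
  [1.6,[0,0,1],0],
  [1.6,[0,0,3],0],
  [1.6,[0,0,4],0],
  [1.6,[0,0,4],0],
  [1.6,[0,0,0],0],
  [1.6,[0,0,0],0],
])

```text
t: 12.07
ee_pos: [592.5, -166.5, 147.3]
ee_rot: [2.181, 2.254, 0.004]
contact_force: [-0.2, -0.4, -2.3]
grip_width: 20.1
grip_force: 58.9
```

```bash
python3 - <<'E'
from h import *
s=snap('top')
cv2.imwrite('pics/t3.png',cv2.resize(s['pixels'][190:280,190:350],None,fx=5,fy=5,interpolation=cv2.INTER_CUBIC))
E
```

```text
(no output)
```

View pics/t3.png

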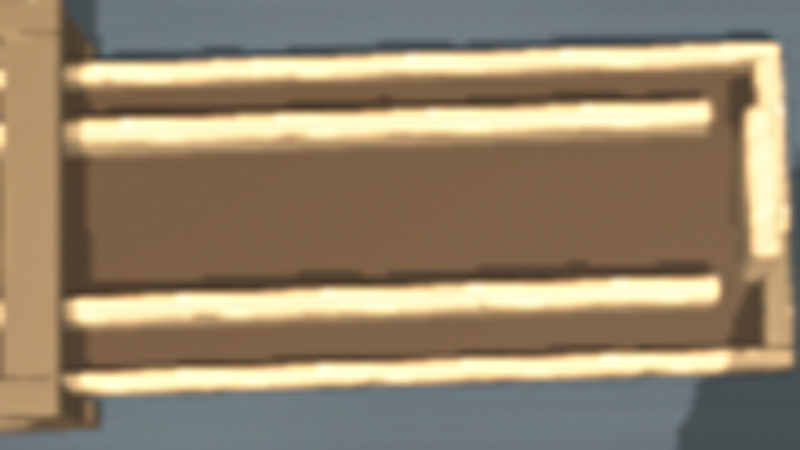

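```bash
python3 - <<'E'
from h import *
s=snap('top'); st()
f=lambda x,y,z=51: ray(s,190+x/5,190+y/5,z)[:2]
a,b,c,d=f(100,127),f(700,110),f(100,308),f(700,287)
print(a,b,c,d,'ends',f(711,110),f(719,287))
print('yaw',np.arctan2(*-(a-b)*[1,-1]),np.arctan2(*-(c-d)*[1,-1]), 'mids',(a+c)/2,(b+d)/2,np.linalg.norm(a-c),np.linalg.norm(b-d))
print('tab',f(765,110,95),f(768,258,95))
E
```

```text
t 12.17 p [ 591.3 -166.1  143.5] close ang 0.033 F [ 0.4 -0.1 -0.9] w 20.3 g 58.9 q6 -0.35
[618.91924121 313.2550471 ] [626.82031995  31.68767852] [533.23166043 310.60764769] [542.3640438   32.59036615] ends [626.81552861  26.49300979] [542.34182524  23.72911713]
yaw 0.028053697858485615 0.03283645104314703 mids [576.07545082 311.9313474 ] [584.59218187  32.13902234] 85.7284679947918 84.46110008140116
tab [616.81392821   4.44083383] [548.73498439   4.12759182]
```

Lath band tops run from (100,127)/(100,308) to (700,110)/(700,287) in the crop. Separation comes out at 85 mm against the 84 mm given; tray_mid ≈ (580,172), yaw 0.030.

Request:
carry_out([
  [1.6,[-0.1,3,0.3],0.112],
  [1.6,[-0.1,3,0.3],0.112],
  [1.6,[-0.1,3,0],0.112],
  [1.6,[-0.1,3,0],0.112],
  [1.6,[-0.1,3,0],0.112],
  [1.6,[-0.1,3,0],0.112],
  [1.6,[-0.1,3,0],0.112],
  [1.6,[-0.1,3,0],0.112],
])

```text
t: 12.83
ee_pos: [582.6, 75.2, 148.1]
ee_rot: [-0.982, -2.982, 0.001]
contact_force: [0.9, -0.9, -0.9]
grip_width: 20.4
grip_force: 58.9
```

Request:
carry_out([
  [1.6,[-0.1,3,0],0.112],
  [1.6,[-0.1,3,0],0.112],
  [1.6,[-0.1,3,0],0.112],
  [1.6,[-0.1,3,0],0.112],
  [1.6,[-0.1,3,0],0.112],
  [1.6,[-0.1,3.3,0],0.112],
  [1.6,[0,0,-2],0],
  [1.6,[0,0,0],0],
])

```text
t: 13.5
ee_pos: [575.6, 257.7, 124.9]
ee_rot: [0.051, -3.136, 0.003]
contact_force: [-0.2, -1.8, -2.1]
grip_width: 20.3
grip_force: 58.9
```

Request:
carry_out([
  [1.6,[0,0,0],0],
  [1.6,[0,0,0],0],
])

```text
t: 13.67
ee_pos: [577.4, 256.0, 129.4]
ee_rot: [0.045, -3.14, 0.001]
contact_force: [0.9, -0.3, 0.2]
grip_width: 20.7
grip_force: 58.9
```

```bash
python3 -c "
from h import *
st()"
```

```text
t 13.67 p [577.4 256.  129.4] close ang 1.6 F [ 0.9 -0.3  0.2] w 20.7 g 58.9 q6 -1.22
```

Request:
carry_out([
  [1.6,[0,0,-2.5],0],
  [1.6,[0,0,-2],0],
  [1.6,[0,0,-1.2],0],
  [1.6,[0,0,-0.5],0],
  [1.6,[0,0,0],0],
  [1.6,[0,0,0],0],
])

```text
t: 14.17
ee_pos: [578.0, 256.6, 68.6]
ee_rot: [-0.046, 3.14, 0.0]
contact_force: [0.1, 0.8, -0.5]
grip_width: 20.6
grip_force: 59.0
```

Request:
carry_out([
  [1.6,[0,0,-0.25],0],
  [1.6,[0,0,-0.1],0],
  [1.6,[0,0,0],0],
  [1.6,[0,0,0],0],
])

```text
t: 14.5
ee_pos: [577.6, 256.9, 64.5]
ee_rot: [-0.047, 3.141, 0.0]
contact_force: [-0.6, 0.5, -0.0]
grip_width: 20.6
grip_force: 59.0
```

Request:
carry_out([
  [3.4,[0,0,0],0],
  [3.4,[0,0,0],0],
  [3.4,[0,0,0],0],
  [3.4,[0,0,1.5],0],
  [3.4,[0,0,3],0],
  [3.4,[0,0,4],0],
  [5,[0,0,0],0],
])

```text
t: 15.08
ee_pos: [579.8, 257.7, 158.5]
ee_rot: [-0.047, 3.132, 0.006]
contact_force: [1.9, 0.3, 0.9]
grip_width: 45.0
grip_force: 0.0
```

```bash
cat >> h.py <<'E'
def sticks(box,z):
    s=snap('top'); m=(s['pixels'].max(2)<75).astype(np.uint8); k=np.zeros_like(m); u0,v0,u1,v1=box; k[v0:v1,u0:u1]=1
    n,l,q,c=cv2.connectedComponentsWithStats(m*k)
    for i in range(1,n):
        if q[i,4]<150: continue
        ys,xs=np.where(l==i); W=np.array([ray(s,u,v,z)[:2] for u,v in zip(xs,ys)],np.float32)
        p=np.linalg.svd(W-W.mean(0),full_matrices=False)[2][0]
        print(W.mean(0).round(1),np.round(cv2.minAreaRect(W)[1],1),'ang',round(float(np.arctan2(p[1],p[0])%np.pi),3),q[i,4])
E
python3 -c "
from h import *
st(); sticks((378,200,445,325),26)"
```

```text
t 15.08 p [579.8 257.7 158.5] close ang 1.601 F [1.9 0.3 0.9] w 45.0 g 0.0 q6 -1.22
[ 537.8 -165.1] [114.9  18.4] ang 1.51 371
[ 476.2 -159.9] [ 17.5 115.1] ang 1.615 365
[ 417.3 -159.7] [114.   17.7] ang 1.468 375
```

Request:
carry_out([
  [5,[-0.3,-3,0],-0.118],
  [5,[-0.3,-3,0],-0.118],
  [5,[-0.3,-3,0],-0.118],
  [5,[-0.3,-3,0],-0.118],
  [5,[-0.3,-3,0],-0.118],
  [5,[-0.3,-3,0],-0.119],
  [5,[-0.3,-3,0],-0.119],
  [5,[-0.3,-3,0],-0.119],
])

```text
t: 15.8
ee_pos: [553.0, 15.4, 149.5]
ee_rot: [1.398, 2.813, 0.0]
contact_force: [0.4, 0.3, 0.8]
grip_width: 50.1
grip_force: 0.0
```

Request:
carry_out([
  [5,[-0.3,-3,0],-0.119],
  [5,[-0.3,-3,0],-0.119],
  [5,[-0.3,-3,0],-0.119],
  [5,[-0.3,-3,-1],-0.119],
  [5,[-0.3,-3,-2],-0.119],
  [5,[-0.1,-3.2,0],-0.119],
  [5,[0,0,0],0],
  [5,[0,0,0],0],
])

```text
t: 16.47
ee_pos: [537.2, -166.4, 119.1]
ee_rot: [-2.289, -2.151, 0.0]
contact_force: [0.6, 0.3, -0.4]
grip_width: 50.3
grip_force: 0.0
```

Request:
carry_out([
  [5,[0,0,-1],0],
  [5,[0,0,0],0],
  [5,[0,0,0],0],
])

```text
t: 16.72
ee_pos: [537.3, -164.2, 108.5]
ee_rot: [-2.284, -2.155, 0.001]
contact_force: [-0.0, -0.3, 0.3]
grip_width: 49.9
grip_force: 0.0
```

```bash
python3 -c "
from h import *
st()"
```

```text
t 16.72 p [ 537.3 -164.2  108.5] close ang -0.058 F [-0.  -0.3  0.3] w 49.9 g 0.0 q6 -0.28
```

Request:
carry_out([
  [5,[0,0,-3.5],0],
  [5,[0,0,-3],0],
  [5,[0,0,-1.3],0],
  [5,[0,0,-0.4],0],
  [5,[0,0,0],0],
  [5,[0,0,0],0],
])

```text
t: 17.22
ee_pos: [538.3, -165.2, 28.6]
ee_rot: [2.286, 2.153, 0.001]
contact_force: [-0.2, 0.1, 0.6]
grip_width: 50.0
grip_force: 0.0
```

Request:
carry_out([
  [5,[0,0,-0.2],0],
  [1.6,[0,0,0],0],
  [1.6,[0,0,0],0],
  [1.6,[0,0,0],0],
  [1.6,[0,0,0],0],
  [1.6,[0,0,0],0],
])

```text
t: 17.72
ee_pos: [538.0, -165.4, 26.1]
ee_rot: [2.286, 2.153, 0.001]
contact_force: [-0.2, -0.0, 6.1]
grip_width: 19.9
grip_force: 59.6
```

Request:
carry_out([
  [1.6,[0,0,1],0],
  [1.6,[0,0,3],0],
  [1.6,[0,0,4],0],
  [1.6,[0,0,4],0],
  [1.6,[0,0,0],0],
  [1.6,[0,0,0],0],
])

```text
t: 18.22
ee_pos: [538.4, -165.5, 148.3]
ee_rot: [2.284, 2.151, 0.003]
contact_force: [-0.0, 1.0, -1.9]
grip_width: 20.7
grip_force: 58.9
```

```bash
python3 -c "
from h import *
st()
s=snap('top')
cv2.imwrite('pics/t4.png',cv2.resize(s['pixels'][180:330,190:450],None,fx=3,fy=3,interpolation=cv2.INTER_CUBIC))"
```

```text
t 18.22 p [ 538.4 -165.5  148.3] close ang -0.06 F [-0.   1.  -1.9] w 20.7 g 58.9 q6 -0.28
```

View pics/t4.png

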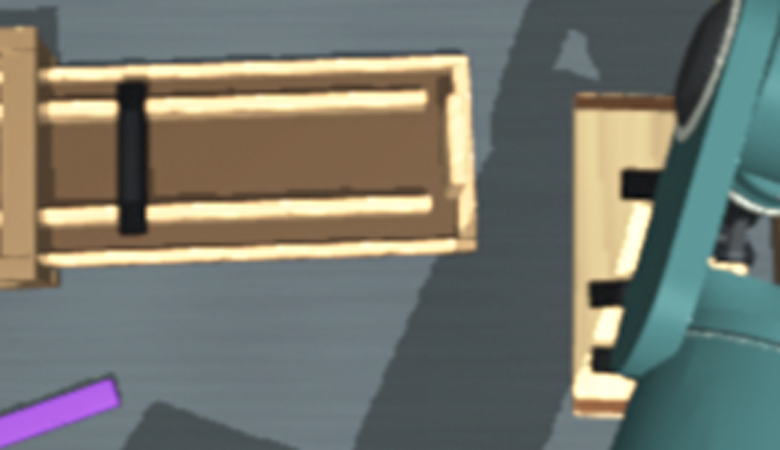

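First fresh stick lies across both laths at crop (132,157), near square; ends overhang on both sides. The second one is gripped.

Request:
carry_out([
  [1.6,[0.3,2.6,0],0.118],
  [1.6,[0.3,2.6,0],0.118],
  [1.6,[0.3,2.6,0],0.118],
  [1.6,[0.3,2.6,0],0.118],
  [1.6,[0.3,2.6,0],0.118],
  [1.6,[0.3,2.6,0],0.119],
  [1.6,[0.3,2.6,0],0.119],
  [1.6,[0.3,2.6,0],0.119],
])

```text
t: 18.93
ee_pos: [560.8, 44.1, 143.4]
ee_rot: [-1.044, -2.961, 0.001]
contact_force: [0.5, 0.0, -1.0]
grip_width: 20.3
grip_force: 58.9
```

Request:
carry_out([
  [1.6,[0.3,2.6,0],0.119],
  [1.6,[0.3,2.6,0],0.119],
  [1.6,[0.3,2.6,0],0.119],
  [1.6,[0.3,2.6,0],0.119],
  [1.6,[0.3,2.6,0],0.119],
  [1.6,[0.2,2.9,0],0.119],
  [1.6,[0,0,-2],0],
  [1.6,[0,0,0],0],
])

```text
t: 19.6
ee_pos: [576.7, 202.6, 120.3]
ee_rot: [0.051, -3.135, 0.003]
contact_force: [0.4, -0.1, -1.9]
grip_width: 20.5
grip_force: 58.9
```

Request:
carry_out([
  [1.6,[0,0,-1],0],
  [1.6,[0,0,0],0],
  [1.6,[0,0,0],0],
])

```text
t: 19.85
ee_pos: [578.3, 201.0, 114.6]
ee_rot: [0.045, -3.14, 0.001]
contact_force: [-0.5, -0.2, 0.1]
grip_width: 20.7
grip_force: 58.9
```

```bash
python3 -c "
from h import *
st()"
```

```text
t 19.85 p [578.3 201.  114.6] close ang 1.6 F [-0.5 -0.2  0.1] w 20.7 g 58.9 q6 -1.31
```

Request:
carry_out([
  [1.6,[0.1,0,-2.2],0],
  [1.6,[0,0,-1.5],0],
  [1.6,[0,0,-0.7],0],
  [1.6,[0,0,-0.3],0],
  [1.6,[0,0,0],0],
  [1.6,[0,0,0],0],
])

```text
t: 20.35
ee_pos: [580.0, 201.7, 69.1]
ee_rot: [-0.047, 3.14, 0.0]
contact_force: [-0.7, -0.1, 0.1]
grip_width: 20.2
grip_force: 59.0
```

Request:
carry_out([
  [1.6,[0,0,-0.3],0],
  [1.6,[0,0,0],0],
  [1.6,[0,0,0],0],
  [1.6,[0,0,0],0],
])

```text
t: 20.68
ee_pos: [579.6, 201.9, 65.4]
ee_rot: [-0.048, 3.141, 0.0]
contact_force: [-0.7, 0.1, -0.7]
grip_width: 20.0
grip_force: 59.0
```

Request:
carry_out([
  [3.4,[0,0,0],0],
  [3.4,[0,0,0],0],
  [3.4,[0,0,0],0],
  [3.4,[0,0,1.5],0],
  [3.4,[0,0,3],0],
  [3.4,[0,0,4],0],
  [5,[0,0,0],0],
])

```text
t: 21.27
ee_pos: [581.7, 202.5, 158.1]
ee_rot: [-0.047, 3.133, 0.004]
contact_force: [1.1, 0.8, 1.8]
grip_width: 45.1
grip_force: 0.0
```

```bash
python3 -c "
from h import *
st(); sticks((378,200,445,325),26)"
```

```text
t 21.27 p [581.7 202.5 158.1] close ang 1.601 F [1.1 0.8 1.8] w 45.1 g 0.0 q6 -1.31
[ 476.2 -159.9] [ 17.5 115.1] ang 1.615 365
[ 417.3 -159.6] [114.1  17.8] ang 1.467 376
```

Request:
carry_out([
  [5,[-0.7,-2.6,0],-0.111],
  [5,[-0.7,-2.6,0],-0.111],
  [5,[-0.7,-2.6,0],-0.111],
  [5,[-0.7,-2.6,0],-0.111],
  [5,[-0.7,-2.6,0],-0.111],
  [5,[-0.7,-2.6,0],-0.111],
  [5,[-0.7,-2.6,0],-0.111],
  [5,[-0.7,-2.6,0],-0.111],
])

```text
t: 21.98
ee_pos: [522.8, -7.3, 149.4]
ee_rot: [-1.314, -2.853, 0.0]
contact_force: [0.1, 0.0, -0.3]
grip_width: 50.4
grip_force: 0.0
```

Request:
carry_out([
  [5,[-0.7,-2.6,0],-0.111],
  [5,[-0.7,-2.6,0],-0.111],
  [5,[-0.8,-2.6,0],-0.111],
  [5,[-0.8,-2.6,-1],-0.111],
  [5,[-0.9,-2.5,-2],-0.111],
  [5,[-0.9,-2.4,-1],-0.114],
  [5,[0,0,0],0],
  [5,[0,0,0],0],
])

```text
t: 22.65
ee_pos: [474.8, -159.9, 109.0]
ee_rot: [-2.173, -2.267, 0.001]
contact_force: [-0.1, 0.7, 0.3]
grip_width: 49.8
grip_force: 0.0
```

Request:
carry_out([
  [5,[0,0,0],0],
  [5,[0,0,0],0],
])

```text
t: 22.82
ee_pos: [475.9, -158.6, 110.4]
ee_rot: [2.17, 2.272, 0.001]
contact_force: [0.7, -0.3, 0.3]
grip_width: 49.9
grip_force: 0.0
```

```bash
python3 -c "
from h import *
st()"
```

```text
t 22.82 p [ 475.9 -158.6  110.4] close ang 0.046 F [ 0.7 -0.3  0.3] w 49.9 g 0.0 q6 -0.42
```

Request:
carry_out([
  [5,[0,-0.1,-3.5],0],
  [5,[0,0,-3],0],
  [5,[0,0,-1.3],0],
  [5,[0,0,-0.6],0],
  [5,[0,0,0],0],
  [5,[0,0,0],0],
])

```text
t: 23.32
ee_pos: [476.3, -160.1, 27.4]
ee_rot: [2.17, 2.27, 0.001]
contact_force: [0.9, 0.3, 0.2]
grip_width: 49.9
grip_force: 0.0
```

Request:
carry_out([
  [5,[0,0,-0.2],0],
  [1.6,[0,0,0],0],
  [1.6,[0,0,0],0],
  [1.6,[0,0,0],0],
  [1.6,[0,0,0],0],
  [1.6,[0,0,0],0],
])

```text
t: 23.82
ee_pos: [476.0, -160.4, 25.1]
ee_rot: [2.171, 2.269, 0.001]
contact_force: [-1.1, -0.2, 7.5]
grip_width: 20.2
grip_force: 59.7
```

Request:
carry_out([
  [1.6,[0,0,1],0],
  [1.6,[0,0,3],0],
  [1.6,[0,0,4],0],
  [1.6,[0,0,4],0],
  [1.6,[0,0,0],0],
  [1.6,[0,0,0],0],
])

```text
t: 24.32
ee_pos: [476.4, -160.6, 147.2]
ee_rot: [2.169, 2.267, 0.003]
contact_force: [-1.0, 0.4, -1.6]
grip_width: 20.5
grip_force: 58.9
```

```bash
python3 -c "
from h import *
st(); sticks((190,190,345,280),65)"
```

```text
t 24.32 p [ 476.4 -160.6  147.2] close ang 0.044 F [-1.   0.4 -1.6] w 20.5 g 58.9 q6 -0.42
[576.9 254.7] [119.6  25.4] ang 0.03 513
[579.  200.3] [117.7  25.2] ang 0.029 479
```

Request:
carry_out([
  [1.6,[0.8,2.2,0],0.111],
  [1.6,[0.8,2.2,0],0.111],
  [1.6,[0.8,2.2,0],0.111],
  [1.6,[0.8,2.2,0],0.111],
  [1.6,[0.8,2.2,0],0.111],
  [1.6,[0.8,2.2,0],0.111],
  [1.6,[0.8,2.2,0],0.111],
  [1.6,[0.8,2.2,0],0.111],
])

```text
t: 25.03
ee_pos: [539.1, 17.0, 142.5]
ee_rot: [-0.977, -2.983, 0.001]
contact_force: [0.1, -0.0, -0.0]
grip_width: 20.4
grip_force: 58.9
```

Request:
carry_out([
  [1.6,[0.7,2.2,0],0.111],
  [1.6,[0.7,2.2,0],0.111],
  [1.6,[0.7,2.2,0],0.111],
  [1.6,[0.7,2.2,0],0.111],
  [1.6,[0.7,2.2,0],0.111],
  [1.6,[0.6,2.2,0],0.114],
  [1.6,[0,0,-2],0],
  [1.6,[0,0,0],0],
])

```text
t: 25.7
ee_pos: [578.8, 148.4, 119.3]
ee_rot: [0.05, -3.135, 0.002]
contact_force: [-0.7, -0.5, -2.1]
grip_width: 19.8
grip_force: 58.9
```

Request:
carry_out([
  [1.6,[0,0,-1],0],
  [1.6,[0,0,0],0],
  [1.6,[0,0,0],0],
])

```text
t: 25.95
ee_pos: [580.2, 147.2, 113.6]
ee_rot: [0.045, -3.14, 0.0]
contact_force: [0.4, 0.0, -1.0]
grip_width: 20.6
grip_force: 58.9
```

```bash
python3 -c "
from h import *
st()"
```

```text
t 25.95 p [580.2 147.2 113.6] close ang 1.6 F [ 0.4  0.  -1. ] w 20.6 g 58.9 q6 -1.39
```

Request:
carry_out([
  [1.6,[0,0,-2.2],0],
  [1.6,[0,0,-1.5],0],
  [1.6,[0,0,-0.7],0],
  [1.6,[0,0,-0.3],0],
  [1.6,[0,0,0],0],
  [1.6,[0,0,0],0],
])

```text
t: 26.45
ee_pos: [581.0, 147.7, 68.1]
ee_rot: [-0.047, 3.14, 0.0]
contact_force: [-0.0, 0.2, -1.3]
grip_width: 20.6
grip_force: 58.9
```

Request:
carry_out([
  [1.6,[0,0,-0.3],0],
  [1.6,[0,0,0],0],
  [1.6,[0,0,0],0],
  [1.6,[0,0,0],0],
])

```text
t: 26.78
ee_pos: [580.6, 147.9, 64.4]
ee_rot: [-0.048, 3.141, 0.0]
contact_force: [0.2, 0.1, -0.3]
grip_width: 20.5
grip_force: 58.9
```

Request:
carry_out([
  [3.4,[0,0,0],0],
  [3.4,[0,0,0],0],
  [3.4,[0,0,0],0],
  [3.4,[0,0,1.5],0],
  [3.4,[0,0,3],0],
  [3.4,[0,0,4],0],
  [5,[0,0,0],0],
])

```text
t: 27.37
ee_pos: [582.8, 148.3, 157.0]
ee_rot: [-0.047, 3.132, 0.003]
contact_force: [0.3, 0.3, 1.5]
grip_width: 44.8
grip_force: 0.0
```

```bash
python3 -c "
from h import *
st(); sticks((378,200,445,325),26)"
```

```text
t 27.37 p [582.8 148.3 157. ] close ang 1.601 F [0.3 0.3 1.5] w 44.8 g 0.0 q6 -1.39
[ 417.3 -159.6] [114.1  17.8] ang 1.467 376
```

Request:
carry_out([
  [5,[-1.1,-2,0],-0.114],
  [5,[-1.1,-2,0],-0.114],
  [5,[-1.1,-2,0],-0.114],
  [5,[-1.1,-2,0],-0.114],
  [5,[-1.1,-2,0],-0.114],
  [5,[-1.1,-2,0],-0.114],
  [5,[-1.1,-2,0],-0.114],
  [5,[-1.1,-2,0],-0.114],
])

```text
t: 28.08
ee_pos: [491.7, -13.0, 148.4]
ee_rot: [-1.348, -2.837, 0.0]
contact_force: [1.0, 0.1, -0.1]
grip_width: 49.9
grip_force: 0.0
```

Request:
carry_out([
  [5,[-1.1,-2,0],-0.114],
  [5,[-1.1,-2.1,0],-0.114],
  [5,[-1.1,-2.1,0],-0.114],
  [5,[-1.1,-2.1,-1],-0.113],
  [5,[-1.1,-2.1,-2],-0.113],
  [5,[-1.1,-2.1,-1],-0.113],
  [5,[-1,-2.3,0],-0.112],
  [5,[0,0,0],0],
])

```text
t: 28.75
ee_pos: [414.7, -162.6, 107.8]
ee_rot: [-2.343, -2.091, 0.002]
contact_force: [0.0, 0.7, 1.0]
grip_width: 50.0
grip_force: 0.0
```

Request:
carry_out([
  [5,[0,0,0],0],
  [5,[0,0,0],0],
  [5,[0,0,0],0],
])

```text
t: 29.0
ee_pos: [416.8, -159.6, 109.1]
ee_rot: [-2.332, -2.105, -0.0]
contact_force: [-0.2, 0.4, 0.1]
grip_width: 49.7
grip_force: 0.0
```

```bash
python3 -c "
from h import *
st()"
```

```text
t 29.0 p [ 416.8 -159.6  109.1] close ang -0.102 F [-0.2  0.4  0.1] w 49.7 g 0.0 q6 -0.32
```

Request:
carry_out([
  [5,[0,0,-3.5],0],
  [5,[0,0,-3],0],
  [5,[0,0,-1.3],0],
  [5,[0,0,-0.5],0],
  [5,[0,0,0],0],
  [5,[0,0,0],0],
])

```text
t: 29.5
ee_pos: [417.1, -160.0, 27.0]
ee_rot: [2.332, 2.104, 0.0]
contact_force: [-0.0, -0.1, -0.4]
grip_width: 50.2
grip_force: 0.0
```

Request:
carry_out([
  [5,[0,0,-0.2],0],
  [1.6,[0,0,0],0],
  [1.6,[0,0,0],0],
  [1.6,[0,0,0],0],
  [1.6,[0,0,0],0],
  [1.6,[0,0,0],0],
])

```text
t: 30.0
ee_pos: [417.0, -160.4, 25.0]
ee_rot: [2.333, 2.102, 0.001]
contact_force: [-0.5, 1.1, 6.8]
grip_width: 20.6
grip_force: 59.6
```

Request:
carry_out([
  [1.6,[0,0,1],0],
  [1.6,[0,0,3],0],
  [1.6,[0,0,4],0],
  [1.6,[0,0,4],0],
  [1.6,[0,0,0],0],
  [1.6,[0,0,0],0],
])

```text
t: 30.5
ee_pos: [417.3, -160.6, 147.2]
ee_rot: [2.331, 2.1, 0.003]
contact_force: [0.2, -1.1, -1.7]
grip_width: 20.6
grip_force: 58.9
```

```bash
python3 -c "
from h import *
st(); sticks((190,190,345,280),65)"
```

```text
t 30.5 p [ 417.3 -160.6  147.2] close ang -0.104 F [ 0.2 -1.1 -1.7] w 20.6 g 58.9 q6 -0.32
[577.  254.7] [119.6  25.4] ang 0.029 514
[578.9 200.2] [117.7  25.2] ang 0.03 481
[579.2 146.7] [117.7  23. ] ang 0.031 451
```

Request:
carry_out([
  [1.6,[1.1,1.7,0],0.114],
  [1.6,[1.1,1.7,0],0.114],
  [1.6,[1.1,1.7,0],0.114],
  [1.6,[1.1,1.7,0],0.114],
  [1.6,[1.1,1.7,0],0.114],
  [1.6,[1.1,1.7,0],0.114],
  [1.6,[1.1,1.7,0],0.114],
  [1.6,[1.1,1.7,0],0.114],
])

```text
t: 31.22
ee_pos: [504.3, -23.2, 142.6]
ee_rot: [-1.16, -2.917, 0.001]
contact_force: [-0.3, 0.5, -0.1]
grip_width: 20.2
grip_force: 58.9
```

Request:
carry_out([
  [1.6,[1.1,1.7,0],0.114],
  [1.6,[1.1,1.7,0],0.114],
  [1.6,[1.1,1.7,0],0.113],
  [1.6,[1.1,1.7,0],0.113],
  [1.6,[1.1,1.7,0],0.113],
  [1.6,[1.1,1.6,0],0.113],
  [1.6,[1.1,1.5,-1],0.113],
  [1.6,[0,0,-1],0],
])

```text
t: 31.88
ee_pos: [582.2, 93.8, 122.5]
ee_rot: [0.061, -3.14, -0.001]
contact_force: [0.5, -0.0, -0.4]
grip_width: 20.2
grip_force: 58.9
```

Request:
carry_out([
  [1.6,[0,0,-1],0],
  [1.6,[0,0,0],0],
  [1.6,[0,0,0],0],
  [1.6,[0,0,0],0],
])

```text
t: 32.22
ee_pos: [581.3, 91.2, 114.3]
ee_rot: [0.045, -3.141, 0.0]
contact_force: [-0.1, -0.5, -0.2]
grip_width: 20.1
grip_force: 58.9
```

```bash
python3 -c "
from h import *
st()"
```

```text
t 32.22 p [581.3  91.2 114.3] close ang 1.599 F [-0.1 -0.5 -0.2] w 20.1 g 58.9 q6 -1.49
```

Request:
carry_out([
  [1.6,[0.1,0,-2.2],0],
  [1.6,[0,0,-1.5],0],
  [1.6,[0,0,-0.7],0],
  [1.6,[0,0,-0.3],0],
  [1.6,[0,0,0],0],
  [1.6,[0,0,0],0],
])

```text
t: 32.72
ee_pos: [582.9, 91.7, 68.1]
ee_rot: [-0.047, 3.14, 0.0]
contact_force: [-0.3, -0.2, 0.0]
grip_width: 20.6
grip_force: 58.9
```

Request:
carry_out([
  [1.6,[0,0,-0.4],0],
  [1.6,[0,0,0],0],
  [1.6,[0,0,0],0],
  [1.6,[0,0,0],0],
])

```text
t: 33.05
ee_pos: [583.1, 91.8, 64.0]
ee_rot: [-0.047, 3.139, 0.0]
contact_force: [1.7, -0.8, 6.2]
grip_width: 20.7
grip_force: 59.7
```

Request:
carry_out([
  [3.4,[0,0,0],0],
  [3.4,[0,0,0],0],
  [3.4,[0,0,0],0],
  [3.4,[0,0,1.5],0],
  [3.4,[0,0,3],0],
  [3.4,[0,0,4],0],
  [6,[0,-2,1],0],
  [6,[0,-4,0],0],
])

```text
t: 33.72
ee_pos: [583.7, 33.7, 162.2]
ee_rot: [-0.053, 3.136, 0.001]
contact_force: [0.8, -0.3, -0.2]
grip_width: 57.2
grip_force: 0.0
```

Request:
carry_out([
  [6,[0,-4,0],0],
  [6,[0,-4,0],0],
  [6,[0,-4,0],0],
  [6,[0,-4,0],0],
  [6,[0,0,0],0],
])

```text
t: 34.13
ee_pos: [581.9, -133.7, 157.8]
ee_rot: [0.041, -3.141, 0.002]
contact_force: [-0.4, -0.2, -0.3]
grip_width: 60.3
grip_force: 0.0
```

```bash
python3 -c "
from h import *
st(); sticks((190,190,345,280),65)
s=snap('top')
cv2.imwrite('pics/t5.png',cv2.resize(s['pixels'][180:330,190:520],None,fx=2.4,fy=2.4,interpolation=cv2.INTER_CUBIC))"
```

```text
t 34.13 p [ 581.9 -133.7  157.8] close ang 1.597 F [-0.4 -0.2 -0.3] w 60.3 g 0.0 q6 -1.86
[581.5  91. ] [118.2  23.4] ang 0.032 436
[577.2 254.7] [117.5  25.4] ang 0.029 513
[579.  200.3] [117.7  25.2] ang 0.029 479
[579.3 146.7] [117.7  23. ] ang 0.031 452
```

View pics/t5.png

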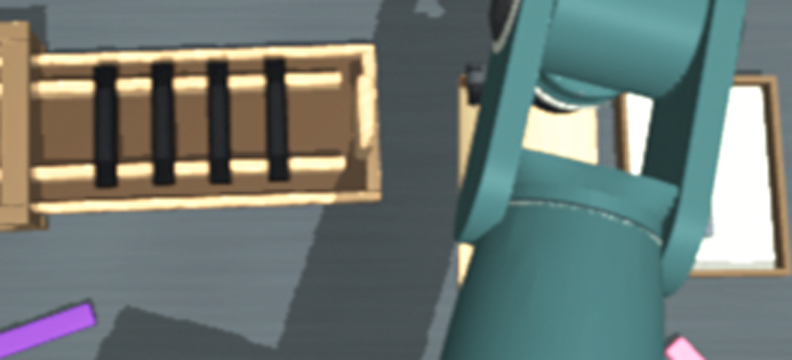

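All four sticks lie square on the laths at crop (105,125), (163,123), (219,122) and (277,120), well apart. Now grip the tab and push it home.

Request:
carry_out([
  [6,[0,3.5,0],0],
  [6,[0,3.5,0],0],
  [6,[0,3.5,0],0],
  [6,[0.1,3.3,0],0],
  [6,[0,0,-3],0],
  [6,[0,0,-3],0],
  [6,[0,0,0],0],
  [6,[0,0,0],0],
])

```text
t: 34.9
ee_pos: [582.7, 10.8, 97.3]
ee_rot: [0.049, -3.138, -0.0]
contact_force: [-0.4, -0.1, 1.2]
grip_width: 60.1
grip_force: 0.0
```

Request:
carry_out([
  [6,[0,0,-1.2],0],
  [6,[0,0,-0.7],0],
  [6,[0,0,0],0],
  [6,[0,0,0],0],
])

```text
t: 35.23
ee_pos: [583.6, 9.7, 79.3]
ee_rot: [-0.047, 3.141, 0.0]
contact_force: [0.2, -0.2, 1.4]
grip_width: 59.9
grip_force: 0.0
```

Request:
carry_out([
  [6,[0,-0.5,-0.2],0],
  [6,[0,0,0],0],
  [0.8,[0,0,0],0],
  [0.8,[0,0,0],0],
  [0.8,[0,0,0],0],
  [0.8,[0,0,0],0],
  [0.8,[0,0,0],0],
  [0.8,[0,0,0],0],
])

```text
t: 35.9
ee_pos: [583.6, 4.9, 77.4]
ee_rot: [-0.048, 3.141, -0.0]
contact_force: [-2.2, 0.4, 4.4]
grip_width: 13.1
grip_force: 59.0
```

Request:
carry_out([
  [0.8,[-0.01,0.3,0],0],
  [0.8,[-0.02,0.7,0],0],
  [0.8,[-0.03,1.1,0],0],
  [0.8,[-0.045,1.5,0],0],
  [0.8,[-0.045,1.5,0],0],
  [0.8,[-0.045,1.5,0],0],
  [0.8,[-0.045,1.5,0],0],
  [0.8,[-0.045,1.5,0],0],
])

```text
t: 36.57
ee_pos: [580.6, 101.4, 77.4]
ee_rot: [0.047, -3.141, 0.001]
contact_force: [-3.2, -2.2, 5.2]
grip_width: 13.5
grip_force: 59.3
```

Request:
carry_out([
  [0.8,[-0.045,1.5,0],0],
  [0.8,[-0.045,1.5,0],0],
  [0.8,[-0.045,1.5,0],0],
  [0.8,[-0.045,1.5,0],0],
  [0.8,[-0.045,1.5,0],0],
  [0.8,[-0.045,1.5,0],0],
  [0.8,[-0.03,1.0,0],0],
  [0.8,[-0.02,0.7,0],0],
])

```text
t: 37.23
ee_pos: [577.2, 208.9, 77.4]
ee_rot: [0.049, -3.141, 0.0]
contact_force: [-5.4, -2.3, 7.8]
grip_width: 12.9
grip_force: 59.5
```

Request:
carry_out([
  [0.8,[-0.02,0.8,0],0],
  [0.8,[-0.03,1.0,0],0],
  [0.8,[-0.03,1.0,0],0],
  [0.8,[-0.03,0.8,0],0],
  [0.8,[-0.02,0.6,0],0],
  [0.8,[-0.01,0.4,0],0],
  [0.8,[-0.01,0.3,0],0],
  [0.8,[0,0.1,0],0],
])

```text
t: 37.9
ee_pos: [575.6, 258.4, 77.4]
ee_rot: [0.048, -3.141, 0.0]
contact_force: [-6.5, -1.8, 8.5]
grip_width: 12.7
grip_force: 59.5
```

Request:
carry_out([
  [0.8,[0,0.2,0],0],
  [0.8,[0,0.1,0],0],
  [0.8,[0,0.1,0],0],
  [0.8,[0,0,0],0],
])

```text
t: 38.23
ee_pos: [575.5, 262.1, 77.4]
ee_rot: [0.048, -3.14, 0.0]
contact_force: [-8.1, -1.6, 8.5]
grip_width: 13.2
grip_force: 59.5
```

Request:
carry_out([
  [0.8,[0,0.2,0],0],
  [0.8,[0,0.1,0],0],
  [0.8,[0,0.1,0],0],
  [0.8,[0,0,0],0],
])

```text
t: 38.57
ee_pos: [575.5, 263.4, 77.4]
ee_rot: [0.046, -3.139, 0.008]
contact_force: [-11.5, -25.1, 15.6]
grip_width: 13.0
grip_force: 60.9
```

Request:
carry_out([
  [4,[0,-0.1,0],0],
  [4,[0,0,0],0],
  [4,[0,0,0],0],
  [4,[0,0,3],0],
  [4,[0,0,4],0],
  [4,[0,0,4],0],
  [4,[0,-3,2],0],
  [4,[0,-4,0],0],
])

```text
t: 39.23
ee_pos: [577.1, 196.6, 212.8]
ee_rot: [-0.053, 3.134, 0.004]
contact_force: [1.9, -0.7, 0.7]
grip_width: 39.9
grip_force: 0.0
```

Request:
carry_out([
  [4,[0,-4,0],0],
  [4,[0,-4,0],0],
  [4,[0,-4,0],0],
  [4,[0,-4,0],0],
  [4,[0,-4,0],0],
  [4,[0,-4,0],0],
  [4,[0,0,0],0],
  [4,[0,0,0],0],
])

```text
t: 39.9
ee_pos: [575.9, -46.8, 207.0]
ee_rot: [-0.043, 3.141, 0.0]
contact_force: [-0.1, 0.7, 0.2]
grip_width: 39.9
grip_force: 0.0
```

```bash
python3 -c "
from h import *
st()
s=snap('top'); t=snap('side')
a=cv2.resize(s['pixels'][180:290,35:265],None,fx=3.4,fy=3.4,interpolation=cv2.INTER_CUBIC)
b=t['pixels'][120:470,170:560]; b=cv2.resize(b,(240,215))
a=np.vstack([a,np.zeros((216,a.shape[1],3),np.uint8)]); a[375:590,:240]=b
c=cv2.resize(s['pixels'][130:330,220:540],(344,215)); a[375:590,260:604]=c
cv2.imwrite('pics/end.png',a); print(a.shape)"
```

```text
t 39.9 p [575.9 -46.8 207. ] close ang 1.598 F [-0.1  0.7  0.2] w 39.9 g 0.0 q6 -1.72
(590, 782, 3)
```

View pics/end.png

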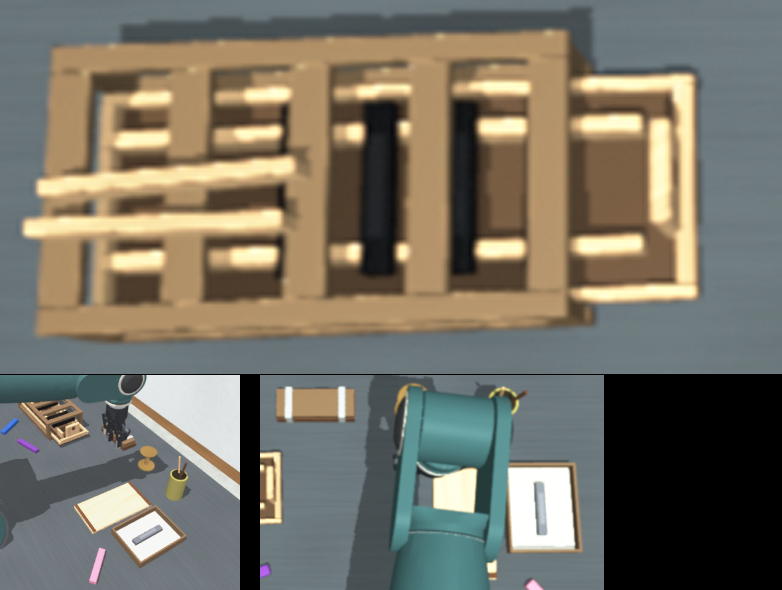

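Tray is home. Sticks show at crop (380,187), (463,187) and (285,190, edge only); the fourth should be hidden under the front slat at about (543,187). The dry stick is in the box. I'll confirm the fourth in the side view.

```bash
python3 -c "
from h import *
t=snap('side')
cv2.imwrite('pics/end2.png',cv2.resize(t['pixels'][125:245,190:330],None,fx=5,fy=5,interpolation=cv2.INTER_CUBIC))"
```

```text
(no output)
```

View pics/end2.png

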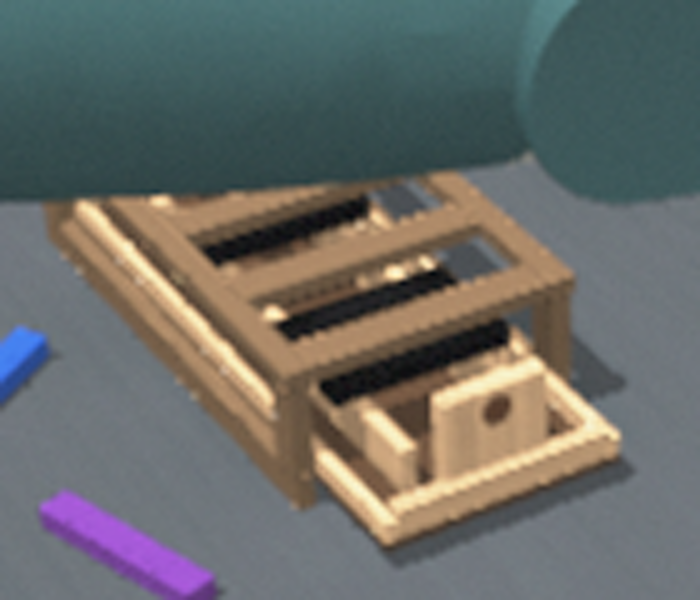

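The fourth stick shows under the front deck edge at crop (420,360), with two more behind it at (365,300) and (290,230), all lying on the laths. Handing in.

```bash
python3 -c "
from h import *
print(ctrl.hand_in())"
```

```text
the job is handed in; nothing more can be done
None
```

The job is handed in: the one dried stick on the tray is in the box, all four fresh sticks lie square and apart across the laths, and the tray is against its home stop (result not returned, about 40 s used).

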